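# Shift the bench grinder into third gear

### The arm

A 6-joint arm with a two-finger parallel gripper is mounted at the origin on the work surface. World frame = base frame: x ahead of the robot, y to its left, z up, the work surface at z = 0. Lengths are in m, angles in rad, forces in N, time in s.
With the tool pointing down it reaches from about 0.275 to 0.85 m from the base axis. Payload 19 kg.
Tool frame: the origin (TCP) lies midway between the tips of the shut fingers; the grasp point (between the pads) lies 19 mm behind it (tcp_to_grasp is the distance from the TCP to the grasp point, in m); z points along the fingers, y is the direction in which the jaws open and shut (so a half turn about z gives the same grasp; the last joint's range is limited). The gripper opens to 85 mm and grips with 20 to 120 N. Pads are 22 mm wide; open, the fingers measure 114 mm over their backs; the gripper's body (76 mm by 85 mm) begins 54 mm behind the grasp point. The pads swing forward as they close: fully open they stand 13 mm farther back than shut.
Start: joints at [0.978, 0.15, 1.437, -0, 1.554, -0.134], TCP at [0.255, 0.516, 0.231] pointing down, gripper open.
Joint ranges: [-2.8, 2.8], [-0.68, 2.1], [0.12, 2.68], [-1.39, 4.53], [0.16, 2.79], [-2.81, 2.81]. Speed limits (rad/s): [1.89, 1.89, 2.22, 3.01, 3.01, 3.01].

### API

Orientations are given as a 3x3 rotation matrix whose columns are the frame's x, y, z axes.
In Python, from workcell import goto, move_l, set_joints, move_gripper, wait, inverse_kinematics, read_camera, PlanningError, close_job, get_clock, get_joint_pos, get_qd, get_effort, get_tool_pos, get_tool_rot, get_force, get_ft_torque, get_width, tcp_to_grasp gives the robot as it stands. Calls block until the motion is done:
- goto(position, orientation): joint-space move of the TCP to a pose.
- move_l(position, frame=None, feed=0.15): straight line of the TCP; frame=None keeps the orientation; feed is the mean speed in m/s.
- set_joints(angles): joint-space move.
- move_gripper(opening, force=None): finger opening in m; force is the grip in N (None keeps the last); returns when the fingers have stopped.
- wait(seconds).
- inverse_kinematics(position, orientation): joint angles nearest the present ones, or None.
- read_camera(name): name is "side" or "top" or "wrist"; returns a dict with "color" (480x640x3 uint8, red, green, blue), "z_map" (480x640 float32, m along the optical axis (not along the pixel's ray), 0 where there is no reading), "camera_matrix" (3x3 intrinsics, pixels), "pose" (4x4, takes a point from camera to world coordinates); the wrist camera has in their place "hand_eye" (4x4, takes a point from camera to tool coordinates, whose origin is the TCP and whose axes are the flange's). Camera axes: x right, y up, looking along -z (the intrinsics and any distortion apply to the point x, -y, -z); pixel columns grow to the right and rows downward; lengths in m; the calibration is good to about 2 mm. A picture is of the moment at which its call begins: read the wrist's pose just before it.
A pose or a line that the arm cannot do raises PlanningError and nothing moves.
- close_job(): hands the job in, once; it reports no verdict.
Readings, each from a call of its own:
- get_clock(): time.
- get_joint_pos(): joint angles.
- get_qd(): joint speeds.
- get_effort(): joint torques, N m.
- get_tool_pos(): TCP position.
- get_tool_rot(): TCP orientation.
- get_force(): force on the tool from outside, world axes, zero at the start.
- get_ft_torque(): the same for the moment, N m.
- get_width(): finger opening in m.
Only numpy, scipy, OpenCV 4.12 (cv2) and the standard library are available. Lean on these libraries where they do the work, as an engineer would, in place of code of your own. Each camera call takes 0.05 s, during which the arm holds its last target. There are 200 camera calls.

### The job

Put the bench grinder into third gear: with the fingertips or the outside of a finger, push the red-knobbed gear lever out of the left-hand slot to neutral, across to the right, then forward (away from the robot) into the third slot until it is fully home. Only push the lever, never take the knob or stem between the fingers; leave the loose things lying around where they are, and finish clear of everything.

Things in the scene. Friction and masses are not known exactly. Their poses are not given: they have to be found in the camera images.
- machine: Fixed bench grinder: grey gearbox 260 x 340 x 100 mm high; cream motor and grinding wheel on its left, 180 mm high, from 175 mm left of the gate's centre. Origin on the table under the centre of the H-gate; x forward (away from the robot; machine turned at most 0.3 rad), y left, z up. The lever pivots 30 mm above the origin.
- gate_mid (a point): Centre of the H, on top of the aluminium gate plate (130 x 130 mm), 110 mm above the table; axes as the machine. Black opening: two slots along x at y = +21 mm (left) and -21 mm (right), 19 mm wide, ends at x = +33 and -33 mm, joined by a cross passage along y at x = 0, 22 mm wide. The two tongues between the slots have round noses.
- third (a point): Forward end of the third slot (right forward), on top of the plate: 33 mm forward and 21 mm right of gate_mid. Pips beyond the slot ends count the gears: 1 left forward, 2 left rear, 3 right forward (green pips), 4 right rear.
- knob (a point): Centre of the lever's red ball knob, 40 mm diameter, 150 mm from the pivot, so 180 mm above the table when upright. The lever starts anywhere along the left slot (first, neutral or second) and stays where it is left; pushing the knob takes about 2 to 4 N. The tongues and end stops block it outside the H. It tilts but cannot be lifted.
- stem (a point): Point on the lever's steel stem (12 mm diameter), 40 mm below the knob's centre, towards the pivot.
- select (a joint): Sideways tilt of the lever, rad: 0 in the middle, positive to the right (towards -y of the machine). Stops at -0.28 and 0.28. In the left slot about -0.21 to -0.28, in the right slot 0.21 to 0.28.
- shift (a joint): Forward tilt of the lever, rad: 0 in neutral (cross passage), positive forward (+x of the machine), stops at -0.30 and 0.30. It crosses freely within about 0.06 of 0; a little farther off, the round noses steer it, beyond that the tongues block it. Third slot fully home is 0.30 with select above 0.21.
- last: Light wooden shoe last 190 mm long, 80 mm high, on the table to the right and front of the machine. Origin at its underside. Bystander: leave alone.
- tin: Yellow tin, 72 mm diameter, 85 mm high, on the table right of the machine. Origin at its underside. Bystander: leave alone.
- bottle: White bottle, 56 mm diameter, 140 mm high, on the table in front of the motor. Origin at its underside. Bystander: leave alone.
- brush: Brush 180 mm long lying across the back of the gearbox top. Origin at its underside. Bystander: leave alone.
- driver: Screwdriver lying in front of the machine. Origin at its underside. Bystander: leave alone.
- sleeve: Brown abrasive sleeve, 48 mm diameter, 35 mm high, standing on the gearbox near its right front corner. Origin at its underside. Bystander: leave alone.
- wedge: Cork pad 70 x 40 x 16 mm lying on the gearbox near its left front corner. Origin at its underside. Bystander: leave alone.

How it is judged:
By the outcome, as a careful person would: the job done as asked, in the order asked, and still so for the second after the job is handed in, with the robot touching nothing.
It also fails if it takes over 48 s, if anything falls off the work surface, if the arm or the gripper's body presses on something with over 40 N, if the wrist force passes 120 N, or if a joint passes its speed limit or range.

## Working session

There is one attempt and no reset: what is moved stays moved. The work goes in short steps, each a Python script; the robot and the scene stay as the last script left them, time stands still between calls to the robot, and variables do not carry over. Pictures are saved under pics/ and viewed, on a budget of 10 in all, crops included, one or two more only if the job needs it, and the job is handed in when it is done.

```bash
mkdir -p pics; ls; python3 - <<'E'
from workcell import *
import cv2,numpy as np
for n in("top","side"):
    c=read_camera(n); np.savez(n+".npz",**{k:np.array(v) for k,v in c.items()})
    cv2.imwrite(f"pics/{n}0.png",c["color"][:,:,::-1]); print(n,list(c),c["camera_matrix"],c["pose"],(c["z_map"]>0).mean())
print(get_clock(),get_tool_rot(),get_width())
E
```

```text
pics
top ['color', 'z_map', 'camera_matrix', 'pose'] [[478.97871972   0.         319.67871287]
 [  0.         478.97871972 234.33677647]
 [  0.           0.           1.        ]] [[ 0.00540371  0.98805021 -0.15403761  0.41052454]
 [-0.99997586  0.00601184  0.00348241 -0.03372412]
 [ 0.00436684  0.15401507  0.98805885  1.09000508]
 [ 0.          0.          0.          1.        ]] 0.9961653645833334
side ['color', 'z_map', 'camera_matrix', 'pose'] [[568.68536923   0.         318.63308433]
 [  0.         568.68536923 242.43032059]
 [  0.           0.           1.        ]] [[ 0.9518481   0.19585973 -0.23584773  0.25658628]
 [-0.30653782  0.59689432 -0.74145245 -0.99069426]
 [-0.0044445   0.77804636  0.62819114  0.9260808 ]
 [ 0.          0.          0.          1.        ]] 0.9957194010416667
0.1 [[-8.96562904e-01  4.42916062e-01 -5.65998940e-04]
 [ 4.42916405e-01  8.96562504e-01 -8.57314163e-04]
 [ 1.27735214e-04 -1.01932629e-03 -9.99999472e-01]] 0.08539236351781715
```

View pics/top0.png

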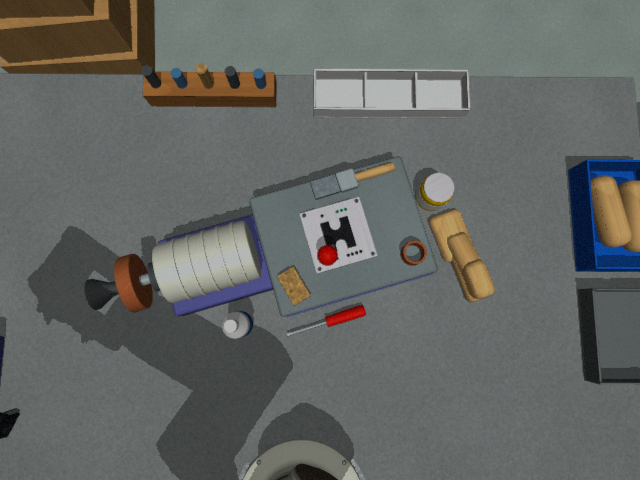

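View pics/side0.png

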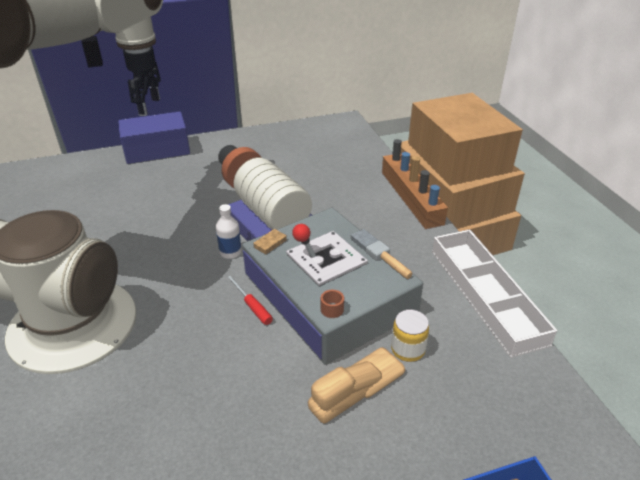

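The top view shows the gate plate centred near (339,235) and the knob at (328,256), so the lever is in the left rear slot (second). The green pips are at about (340,210), forward right. The machine is turned about +0.25 rad. Next I'll measure these points.

```bash
cat > vis.py <<'E'
import numpy as np,cv2
def rays(c,uv):
    K,P=c["camera_matrix"],c["pose"]; uv=np.atleast_2d(uv).astype(float)
    d=np.c_[(uv[:,0]-K[0,2])/K[0,0],-(uv[:,1]-K[1,2])/K[1,1],-np.ones(len(uv))]
    return P[:3,3],d@P[:3,:3].T
def plane(c,uv,z):
    o,d=rays(c,uv); return o+d*((z-o[2])/d[:,2])[:,None]
def biggest(m,near=None):
    cs,_=cv2.findContours(m.astype(np.uint8),cv2.RETR_EXTERNAL,cv2.CHAIN_APPROX_NONE)
    return max(cs,key=cv2.contourArea)
def knob_px(c,box):
    u0,u1,v0,v1=box; a=c["color"].astype(int); m=np.zeros(a.shape[:2],bool)
    s=a[v0:v1,u0:u1]; m[v0:v1,u0:u1]=(s[...,0]>110)&(s[...,1]<70)&(s[...,2]<70)
    return cv2.minEnclosingCircle(biggest(m))
def knob(ct,cs,bt=(290,400,190,285),bs=(270,400,200,280)):
    (p,r),(q,s)=knob_px(ct,bt),knob_px(cs,bs)
    o,d=rays(ct,p);e,f=rays(cs,q);d=d[0];f=f[0]
    t=np.linalg.lstsq(np.c_[d,-f],e-o,rcond=None)[0]
    A,B=o+t[0]*d,e+t[1]*f
    return (A+B)/2,np.linalg.norm(A-B),(p,r,q,s)
E
python3 - <<'E'
from vis import *
t=dict(np.load("top.npz"));s=dict(np.load("side.npz"))
print("knob",*knob(t,s))
for n,c,(u0,u1,v0,v1) in(("top",t,(290,390,190,280)),("side",s,(280,375,225,290))):
    a=c["color"].astype(int);m=np.zeros(a.shape[:2],bool);b=a[v0:v1,u0:u1]
    m[v0:v1,u0:u1]=(b.min(2)>140)&(np.ptp(b,axis=2)<30)
    m=cv2.morphologyEx(m.astype(np.uint8),cv2.MORPH_OPEN,np.ones((3,3)))
    k=cv2.convexHull(biggest(m))[:,0]; P=plane(c,k,.11)
    r=cv2.minAreaRect(P[:,:2].astype(np.float32)); print(n,r,"\n",cv2.boxPoints(r))
    u,v=k.mean(0).astype(int); ys,xs=np.nonzero(m); z=c["z_map"][ys,xs]
    o,d=rays(c,np.c_[xs,ys]); print("depth height",np.median((o+d*z[:,None])[:,2]))
    # black opening at its rim, top view
    if n=="top":
        q=cv2.fillConvexPoly(np.zeros(m.shape,np.uint8),k,1); dk=(a.max(2)<60)&(q>0)
        kk=biggest(dk)[:,0];P=plane(c,kk,.11);print("dark",cv2.minAreaRect(P[:,:2].astype(np.float32)))
    # heights of the surroundings
o,d=rays(t,np.indices((480,640))[::-1].reshape(2,-1).T); Z=t["z_map"].ravel(); X=o+d*Z[:,None]; X=X.reshape(480,640,3)
for n,p in dict(sleeve=(408,243),sl2=(414,262),wedge=(293,285),wheel=(230,258),wheel2=(255,255),brush=(348,178),plate=(365,255),bottle=(235,322),tin=(437,186)).items(): print(n,X[p[1],p[0]].round(3))
E
```

```text
knob [ 0.51443305 -0.05161951  0.16823235] 0.0016769268151823485 ((327.05712890625, 255.12857055664062), 9.8499755859375, (301.0, 232.5), 8.139510154724121)
top ((0.5639075040817261, -0.07459761947393417), (0.12906578183174133, 0.1300531029701233), 16.56464195251465) 
 [[ 0.48351392 -0.03066788]
 [ 0.5205917  -0.15532362]
 [ 0.64430106 -0.11852735]
 [ 0.60722333  0.00612839]]
depth height 0.11057240812237912
dark ((0.5639723539352417, -0.07429828494787216), (0.06295555830001831, 0.05866682529449463), 16.531953811645508)
side ((0.5607060194015503, -0.05648534744977951), (0.13818955421447754, 0.17330875992774963), 16.2441463470459) 
 [[ 0.47012973  0.00738171]
 [ 0.5186095  -0.1590083 ]
 [ 0.6512823  -0.1203524 ]
 [ 0.6028025   0.0460376 ]]
depth height 0.1080654924708041
sleeve [ 0.543 -0.215  0.135]
sl2 [ 0.504 -0.226  0.138]
wedge [0.458 0.016 0.116]
wheel [0.506 0.135 0.173]
wheel2 [0.519 0.096 0.11 ]
brush [ 0.682 -0.096  0.118]
plate [ 0.521 -0.131  0.108]
bottle [0.385 0.127 0.139]
tin [ 0.675 -0.291  0.082]
```

Measured: gate centre at (0.564, -0.0745), yaw 0.289, plate 129 x 130 mm (130 expected), plate height 0.1106. In the machine frame the knob is at (-41, +36, 168) mm. Second gear should put it at about (-44, +36, 169), so that agrees. The side view's plate mask caught other pixels, so I'm discarding it. Now I'll approach with the fingers shut and make the first push.

```bash
cat > rob.py <<'E'
from workcell import *
from vis import *
G=np.array([.564,-.0745]);a=.289
R2=np.array([[np.cos(a),-np.sin(a)],[np.sin(a),np.cos(a)]])
ROT=np.array([[-R2[0,0],R2[0,1],0],[-R2[1,0],R2[1,1],0],[0,0,-1.]])
def W(x,y,z=.143): return np.r_[G+R2@[x,y],z]
def M(p): return np.r_[R2.T@(np.asarray(p)[:2]-G),p[2]].round(4)
def line(x,y,z=.143,feed=.15):
    move_l(W(x,y,z),feed=feed); f=get_force()
    print("at",M(get_tool_pos()),"F(machine)",(R2.T@f[:2]).round(1),round(float(f[2]),1),"t",round(get_clock(),2))
    return R2.T@f[:2]
def look(name=None):
    t,s=read_camera("top"),read_camera("side")
    if name: cv2.imwrite(f"pics/{name}.png",np.hstack([t["color"][150:350,190:510],s["color"][150:350,190:510]])[:,:,::-1])
    try: k=knob(t,s); print("knob",M(k[0]),"gap",round(k[1],4),"r",k[2][1],k[2][3])
    except Exception as e: print("no knob",e)
E
python3 - <<'E'
from rob import *
move_gripper(0.0)
p=get_tool_pos(); move_l([p[0],p[1],.32])
goto(W(-.095,.036,.32),ROT); print(get_joint_pos(),M(get_tool_pos()),get_clock(),get_width())
line(-.095,.036,feed=.2)
line(-.066,.036,feed=.1)
look("p1")
E
```

```text
[-3.07988584e-01 -9.06211467e-02  1.50891656e+00  1.49073945e-04
  1.72337542e+00 -2.16822160e+00] [-0.0947  0.0364  0.3199] 3.8167 -0.00010039133233965204
at [-0.0946  0.0358  0.144 ] F(machine) [0.  0.4] -0.7 t 4.85
at [-0.0659  0.0361  0.1431] F(machine) [-0.3  1.1] -0.4 t 5.29
no knob max() iterable argument is empty
```

View pics/p1.png

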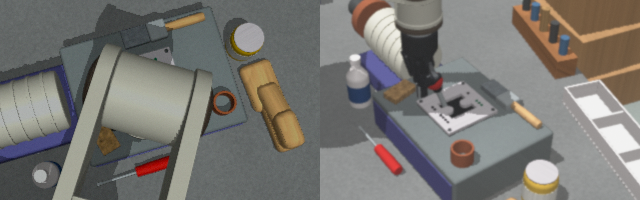

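The arm hides the knob from the top camera, but the side camera still sees it at about (434,82) in the crop, with the finger just behind it. From here I'll track the lever with the side ray cut against the 150 mm sphere around the pivot.

```bash
cat >> rob.py <<'E'
def lever(c="side",box=(270,400,190,290),name=None):
    """(select, shift) from one view: ray through the knob cut with the 150 mm sphere about the pivot"""
    im=read_camera(c)
    if name: cv2.imwrite(f"pics/{name}.png",cv2.resize(im["color"][170:320,240:440,::-1],None,fx=3,fy=3))
    try: p,r=knob_px(im,box)
    except ValueError: print("no knob"); return
    o,d=rays(im,p); d=d[0]/np.linalg.norm(d[0]); q=np.r_[G,.03]-o
    b=d@q; h=q@q-b*b; k=o+d*(b-np.sqrt(max(0,.15**2-h))); k=M(k)
    print(c,"px",np.round(p,1),"r",round(r,1),"knob",k,"select",round(float(np.arctan2(-k[1],k[2]-.03)),3),"shift",round(float(np.arctan2(k[0],k[2]-.03)),3)); return k
E
python3 - <<'E'
from rob import *
lever()
for x in(-.056,-.046,-.036): line(x,.036,feed=.06); lever(name="p2" if x==-.036 else None)
E
```

```text
side px [306.5 233. ] r 6.8 knob [-0.0355  0.0211  0.1742] select -0.145 shift -0.241
at [-0.0558  0.036   0.1429] F(machine) [-0.9  1. ] 1.0 t 5.76
side px [310.  231.5] r 6.1 knob [-0.0278  0.019   0.1762] select -0.129 shift -0.188
at [-0.0459  0.0361  0.1428] F(machine) [-0.7  0. ] 1.0 t 6.12
side px [314.5 230. ] r 4.6 knob [-0.0182  0.0159  0.178 ] select -0.107 shift -0.122
at [-0.0358  0.036   0.1429] F(machine) [-0.2  0.1] -0.1 t 6.49
side px [318.5 228. ] r 4.6 knob [-0.0078  0.0158  0.179 ] select -0.106 shift -0.052
```

View pics/p2.png

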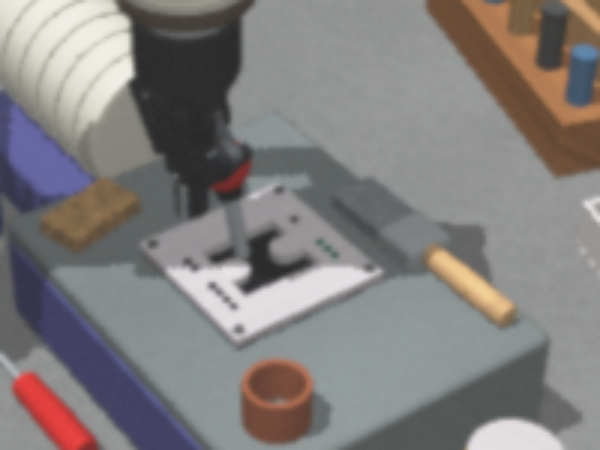

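The finger is behind the knob and the lever has moved forward along the left slot. The knob, at about (230,168) in the crop, is partly in shadow, which biases the red mask. I'll use a colour-ratio mask, back off and check neutral with a clear view.

```bash
sed -i 's/m\[v0:v1,u0:u1\]=(s\[...,0\]>110).*/m[v0:v1,u0:u1]=(s[...,0]>45)\&(s[...,0]>2.2*s[...,1:].max(2))/' vis.py
python3 - <<'E'
from rob import *
t=dict(np.load("top.npz"));s=dict(np.load("side.npz")); k=knob(t,s);print(M(k[0]),k[1:])
lever(); line(-.066,.036); lever(); line(-.066,.085); lever(); look(); line(0,.085); look(); lever(name="p3")
E
```

```text
[-0.0409  0.0353  0.1703] (np.float64(0.000323888665771828), ((327.5, 254.5), 10.12432861328125, (300.8999938964844, 231.94000244140625), 8.164266586303711))
side px [317.  228.5] r 6.1 knob [-0.0112  0.0165  0.1787] select -0.111 shift -0.075
at [-0.0663  0.0359  0.1433] F(machine) [0.3 0.7] 0.2 t 6.94
side px [314.1 224.5] r 8.1 knob [-0.0062  0.0354  0.1756] select -0.239 shift -0.043
at [-0.0656  0.0852  0.1431] F(machine) [ 0.9 -0.4] 0.1 t 7.47
side px [314.5 224.5] r 8.5 knob [-0.0056  0.0345  0.1759] select -0.232 shift -0.038
no knob max() iterable argument is empty
at [-0.0005  0.0849  0.1426] F(machine) [ 0.6 -0. ] -0.7 t 8.21
knob [-0.0126  0.0388  0.1761] gap 0.0134 r 9.999999747378752e-05 8.310484886169434
side px [313.8 224.2] r 8.4 knob [-0.006   0.0368  0.1753] select -0.248 shift -0.041
```

View pics/p3.png

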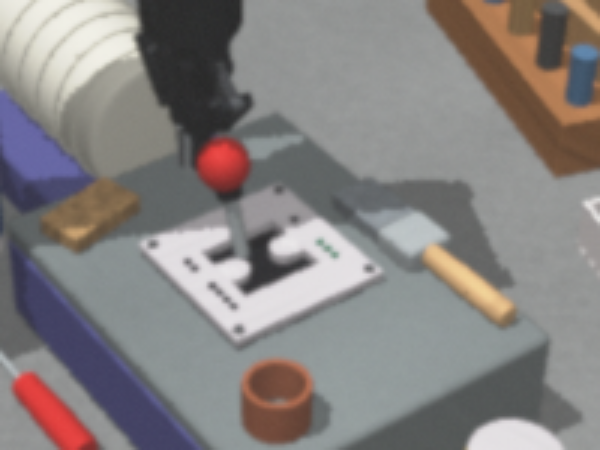

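The knob is at (223,165) in the crop, with the lever upright in the left slot at about shift -0.04. That is inside the free band but thin on margin, so I'll nudge it 6 mm further forward. Then I'll cross to the right in stages while watching the force.

```bash
python3 - <<'E'
from rob import *
line(-.066,.085);line(-.066,.036);line(-.031,.036,feed=.08);line(-.066,.036);line(-.066,.085)
k=lever()
if abs(k[0])<.007:
    line(0,.085)
    for y in(.07,.05,.03,.015):
        f=line(0,y,feed=.08); lever()
        if abs(f[1])>12: print("STOP");break
E
```

```text
at [-0.0655  0.0848  0.1435] F(machine) [-0.2  0.3] -0.1 t 8.95
at [-0.0658  0.0359  0.1426] F(machine) [-0.3 -0.4] 0.1 t 9.43
at [-0.0309  0.0363  0.1427] F(machine) [-1.2  0.2] -1.1 t 10.01
at [-0.0664  0.0358  0.1434] F(machine) [-0.2 -0.3] 0.1 t 10.39
at [-0.0657  0.0852  0.1431] F(machine) [ 0.6 -0.5] -0.5 t 10.87
side px [316.5 223.5] r 8.3 knob [0.     0.035  0.1759] select -0.235 shift 0.0
at [-0.0005  0.0848  0.1426] F(machine) [-0.1  0.9] -0.5 t 11.51
at [0.0004 0.0691 0.1453] F(machine) [-0.1  5. ] 19.5 t 11.85
side px [318.5 225. ] r 8.7 knob [-0.0008  0.026   0.1777] select -0.174 shift -0.005
at [0.0018 0.0481 0.1482] F(machine) [-1.4  5.1] 44.4 t 12.3
side px [324.  228.5] r 8.7 knob [0.0003 0.0066 0.1799] select -0.044 shift 0.002
at [-1.000e-04  2.890e-02  1.445e-01] F(machine) [0.9 2.3] 5.3 t 12.75
side px [330.  234.4] r 8.9 knob [-0.0003 -0.0166  0.1791] select 0.111 shift -0.002
at [-0.0004  0.0145  0.1431] F(machine) [1.6 0.2] 0.2 t 13.14
side px [334.1 238.4] r 8.9 knob [ 0.0005 -0.0305  0.1769] select 0.205 shift 0.003
```

The lever crossed freely and is now near select 0.205. The upward force of up to 44 N shows the wider part of the finger, above the tip, was riding on the ball: the contact offset is 44 mm where I expected 34. I'll back off, raise the tip so its straight part touches the ball, and finish the sideways push.

```bash
python3 - <<'E'
from rob import *
line(0,.035);line(0,.035,.163)
for y in(.012,.006,.002,-.002,-.006):
    f=line(0,y,.163,feed=.06); k=lever()
    if np.hypot(*f)>12 or k[1]<-.0365: print("STOP");break
line(0,.04,.163);lever(name="p4")
E
```

```text
at [-1.00e-04  3.59e-02  1.43e-01] F(machine) [ 0.1 -0.8] 0.7 t 13.47
at [0.0004 0.0347 0.1638] F(machine) [ 0.  -0.9] -0.3 t 13.76
at [-1.000e-04  1.170e-02  1.627e-01] F(machine) [0.9 0.2] -0.1 t 14.29
side px [334.1 238.3] r 8.9 knob [ 0.0007 -0.0304  0.1769] select 0.204 shift 0.005
at [0.     0.0058 0.163 ] F(machine) [-0.1  0.3] 0.8 t 14.59
side px [334.3 238.6] r 8.7 knob [ 0.0005 -0.0312  0.1767] select 0.21 shift 0.003
at [-0.      0.0019  0.163 ] F(machine) [0.1 0.8] 0.3 t 14.89
side px [334.5 238.6] r 8.8 knob [ 0.0009 -0.0314  0.1767] select 0.211 shift 0.006
at [-0.     -0.0022  0.1629] F(machine) [-0.8  1.9] 0.3 t 15.19
side px [335.8 240.2] r 8.8 knob [ 0.0007 -0.0362  0.1756] select 0.244 shift 0.005
at [-0.     -0.0063  0.163 ] F(machine) [0.2 1. ] -0.7 t 15.49
side px [336.6 241.4] r 8.8 knob [ 0.0006 -0.0396  0.1747] select 0.267 shift 0.004
STOP
at [0.0002 0.0403 0.1633] F(machine) [ 0.9 -0.4] 0.0 t 16.0
side px [336.8 241.3] r 8.9 knob [ 0.0011 -0.0396  0.1747] select 0.267 shift 0.008
```

View pics/p4.png

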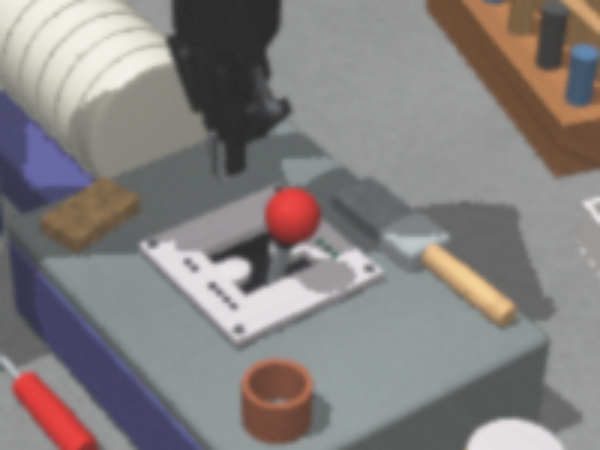

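The knob is at (292,215) in the crop: the lever is in the right slot, in neutral, at select 0.267. Now I'll go round behind it and push forward, guarded by force.

```bash
python3 - <<'E'
from rob import *
line(-.066,.045,.152);line(-.066,-.037,.152)
for x in(-.035,-.025,-.01,.003,.008,.011,.013,.015,.017,.019):
    f=line(x,-.037,.152,feed=.08); k=lever()
    if np.hypot(*f)>9: print("STOP");break
E
```

```text
at [-0.0654  0.0445  0.1524] F(machine) [-0.2  0.3] 1.0 t 16.65
at [-0.0659 -0.0365  0.1518] F(machine) [-0.1 -0.7] -0.1 t 17.35
at [-0.0348 -0.0367  0.1517] F(machine) [ 0.3 -0.5] -0.2 t 17.88
side px [338.  243.5] r 8.3 knob [ 0.     -0.0453  0.173 ] select 0.307 shift 0.0
at [-0.0248 -0.037   0.152 ] F(machine) [0. 1.] -0.7 t 18.21
side px [340.5 243. ] r 7.6 knob [ 0.0057 -0.0465  0.1725] select 0.315 shift 0.04
at [-0.0098 -0.0369  0.1518] F(machine) [ 0.6 -0.4] -0.5 t 18.6
side px [346. 241.] r 7.8 knob [ 0.0202 -0.0464  0.1712] select 0.317 shift 0.142
at [ 0.0032 -0.0369  0.1518] F(machine) [-0.7 -1.2] 1.2 t 18.97
side px [350.5 239. ] r 7.6 knob [ 0.0336 -0.0445  0.1693] select 0.309 shift 0.237
at [ 0.0081 -0.037   0.152 ] F(machine) [0.2 0.1] 0.1 t 19.27
side px [352.2 238.8] r 7.5 knob [ 0.038  -0.0447  0.168 ] select 0.313 shift 0.269
at [ 0.0111 -0.037   0.1519] F(machine) [-0.8 -0.6] -0.3 t 19.57
side px [353.3 238.7] r 7.4 knob [ 0.0406 -0.0451  0.1672] select 0.318 shift 0.288
at [ 0.0131 -0.037   0.152 ] F(machine) [-1.7  0.2] -0.7 t 19.87
side px [354.  238.5] r 7.5 knob [ 0.0429 -0.0447  0.1666] select 0.316 shift 0.304
at [ 0.0151 -0.037   0.152 ] F(machine) [-0.9 -0.4] -0.1 t 20.17
side px [354.7 238.3] r 7.4 knob [ 0.0452 -0.0444  0.166 ] select 0.316 shift 0.321
at [ 0.017  -0.037   0.1519] F(machine) [-1.9 -0.5] -0.3 t 20.47
side px [355.5 238.5] r 7.1 knob [ 0.0466 -0.0452  0.1652] select 0.323 shift 0.332
at [ 0.0187 -0.0369  0.1517] F(machine) [-4.9  0.9] -1.8 t 20.77
side px [355.7 238.3] r 7.4 knob [ 0.0477 -0.0447  0.165 ] select 0.32 shift 0.34
```

The force has only begun to rise at 18.7 mm (the vision is biased here because the finger covers part of the knob). I'll continue in 1 mm steps to a firm stop, then retreat and look.

```bash
python3 - <<'E'
from rob import *
for x in(.020,.021,.022,.023,.024,.025,.026):
    f=line(x,-.037,.152,feed=.05); wait(.1); f=R2.T@get_force()[:2]; print(f)
    if f[0]<-12: print("STOP");break
line(-.04,-.037,.152);line(-.07,-.037,.152);line(-.07,-.037,.32,feed=.2)
p=get_tool_pos(); goto([.25,.35,.32],ROT); print(get_clock())
wait(.3); look("p5"); lever(); lever("top",(290,400,190,285))
E
```

```text
at [ 0.0196 -0.0369  0.1517] F(machine) [-7.   0.5] -2.3 t 21.07
[-6.24537447  1.38668042]
at [ 0.0204 -0.0368  0.1515] F(machine) [-7.6  1. ] -2.9 t 21.42
[-8.87127366  1.19423792]
at [ 0.0212 -0.0368  0.1513] F(machine) [-8.9  2. ] -4.2 t 21.77
[-9.10060027  0.99782494]
at [ 0.022  -0.0368  0.1512] F(machine) [-10.6   1.5] -4.2 t 22.12
[-10.33558276   0.95493919]
at [ 0.0229 -0.0367  0.1511] F(machine) [-11.3   1.8] -6.0 t 22.47
[-11.0219861    2.39414032]
at [ 0.0237 -0.0367  0.1509] F(machine) [-12.    1.1] -5.1 t 22.82
[-12.42928861   1.39486434]
STOP
at [-0.0392 -0.0373  0.1525] F(machine) [ 1.6 -0.8] 0.1 t 23.5
at [-0.0695 -0.0372  0.1522] F(machine) [ 0.6 -0.2] -0.0 t 23.85
at [-0.07   -0.0368  0.3187] F(machine) [-0.4  0.4] -0.9 t 24.84
26.8083
knob [ 0.0452 -0.0378  0.1682] gap 0.0014 r 9.977773666381836 8.32726001739502
side px [353.2 235.8] r 8.3 knob [ 0.0463 -0.0375  0.1677] select 0.266 shift 0.324
top px [350.7 202.8] r 10.0 knob [ 0.0445 -0.0375  0.1682] select 0.265 shift 0.312
```

View pics/p5.png

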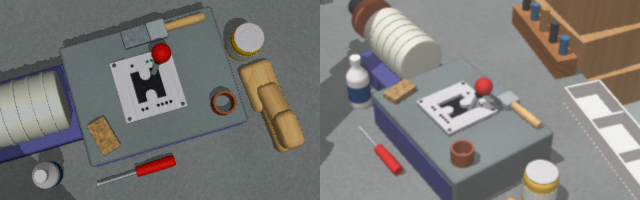

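The knob is at (161,54) in the top crop and (483,87) in the side crop, in the third slot at its end stop. The two-view position (45, -38, 168) mm matches shift 0.30 within calibration. The loose things look unmoved and the arm is clear, so I'm handing in.

```bash
python3 - <<'E'
from rob import *
t=read_camera("top"); o=np.load("top.npz")
d=np.abs(t["z_map"]-o["z_map"])[150:345,215:510]; ys,xs=np.nonzero(d>.012); print("changed px",len(xs),xs.min()+215,xs.max()+215,ys.min()+150,ys.max()+150)
print(get_tool_pos(),get_force(),get_clock()); close_job()
E
```

```text
changed px 1174 215 509 150 344
[0.25003251 0.34997923 0.32000347] [ 0.35395846  0.07506769 -0.28424573] 27.3583
the job is handed in; nothing more can be done
```

The gear lever is in third gear and the job is handed in, at 27.4 s of the 48 s allowed. With the fingers shut throughout, I pushed the knob from second to neutral, across to the right, then forward until it hit the end stop.

**Last checks**
- **Lever:** with the arm clear, the two cameras together put the knob at (45, -38, 168) mm in the machine frame. That is a select tilt of about 0.27 and a shift tilt of 0.31–0.32, which is the 0.30 stop within calibration error. The push met a firm rise to about 12 N there, and the lever stayed put after I backed off.
- **Loose things:** in the before and after pictures they look unmoved.
- **Robot:** the arm finished well away from everything, with no force on the tool.

**What failed or disagreed**
- **Upward force:** during the sideways push the wider part of the finger rode on the ball, giving up to about 44 N of upward wrist force. That is well under the 120 N wrist limit. It is over the 40 N limit for the arm or gripper body; I believe the contact was on the finger, but I couldn't confirm it. I raised the tip to finish that push.
- **Knob readings:** the single-camera readings were off whenever the finger covered part of the knob, so I relied on views taken after backing away.
- **Depth comparison:** my final before/after depth check was inconclusive. The changed pixels were scattered over the whole area I compared, so "unmoved" rests on the pictures alone.

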